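# Free the twine spool from its keyed spindle and stand it on the side plate

## Task

The bench is damp, so take the spool of twine off its upright spindle and stand it upright in the middle of the side plate, setting it down gently. The red crossbar at the spindle's head keeps the spool on: lift it up to the bar, turn it anticlockwise (seen from above) by feel until its slot finds the bar, and slide it straight up and off. Do not shift the plate, and leave the jar, both tiffin tiers and the spoon alone.

Things in the scene. Friction and masses are not known exactly. Their poses are not given: they have to be found in the camera images.
- spool: Spool of wound jute twine: a stiff hollow cylinder 62 mm across and 80 mm tall, 0.17 to 0.35 kg, straight-sided, so it can be gripped across at any yaw. Origin at the centre of its underside, z up its axis. Bore 40 mm, open below. At the start it stands on the stand's foot with its underside 18 mm above the bench, threaded over the rod.
- spool_slot (a point): Centre of the slot in the spool's top, on its axis, level with its top (80 mm above its origin). The steel plate closing the top is 6 mm thick and has one through-slot, 40 mm long along the spool's x and 14 mm wide along its y; only here can the crossbar pass.
- stand: Fixed spindle stand: dark oak foot 150 x 120 x 18 mm (x, y, z), origin at the centre of its underside, z up. A low centring boss on the foot, 35 mm across and 8 mm tall, locates the spool's bore. From it rises a steel rod 10 mm in diameter that carries the red crossbar at its head.
- bar_under (a point): On the rod's axis at the underside of the red crossbar, 112 mm above the bench. The seated spool lifts freely by 14 mm until its top plate meets the bar. The bar's direction is not reported by this point's axes, but shows from above: at the start it lies 0.5 to 1.45 rad anticlockwise of the spool's slot.
- spindle_top (a point): Centre of the top of the crossbar, 120 mm above the bench, the stand's highest point. The bar is 32 mm long, 7 mm wide, 8 mm tall, on a very stiff swivel (0.6 N m): it stays put while the spool is turned under it. A spool centred on the rod passes when its slot is within about 0.15 rad of the bar.
- plate: Loose white ceramic side plate, 180 mm across its rim, 18 mm tall, 0.45 kg, origin at the centre of its underside, z up. Its flat middle is 116 mm across and 6 mm above the bench; from there the rim slopes up and outwards.
- plate_in (a point): Centre of the upper face of the plate's flat middle, on which the spool must stand.
- jar: Bystander: closed green glass jar, 80 mm across, 130 mm tall, origin at the centre of its underside.
- tiffin_base: Bystander: open lower tier of a stainless tiffin, 136 mm across, 62 mm tall, origin at the centre of its underside.
- tiffin_top: Bystander: lidded upper tier of the tiffin standing on the bench, 139 mm across, 87 mm tall with its wire handle, origin at the centre of its underside.
- spoon: Bystander: bamboo spoon 240 mm long lying flat along its own x.
Not all that is in view belongs to the job. There is more than one size of the spool; the one meant has the size given above.

How it is judged:
On the way:
1. the spool has been drawn up off the spindle, its underside above the crossbar (z of spool in the frame of stand above 0.123 m), for 0.1 s.
At the end, for the whole second after the job is handed in: The spool stands upright (within 0.08 rad) and at rest on the plate's flat middle, its axis within 20 mm of the plate's centre, released, with the plate within 30 mm of where it began (horizontal distance between spool and plate_in below 0.02 m and z of spool in the frame of plate_in between -0.004 and 0.004 m and angle between spool's own z axis and vertical below 0.08 rad and linear speed of spool below 0.02 m/s and distance of plate from where it was at the start of the episode below 0.03 m); the robot touches nothing.
It fails at once if the spool is dropped or slammed on the plate (over 45 N) (contact force between spool and plate above 45 N).
It fails at once if the jar is shifted by more than 20 mm (distance of jar from where it was at the start of the episode above 0.02 m).
It fails at once if a tiffin tier is shifted by more than 20 mm (distance of any of tiffin_base, tiffin_top from where it was at the start of the episode above 0.02 m).
It fails at once if the spoon is shifted by more than 20 mm (distance of spoon from where it was at the start of the episode above 0.02 m).
It also fails if it takes over 58 s, if anything falls off the work surface, if the arm or the gripper's body presses on something with over 40 N, if the wrist force passes 120 N, or if a joint passes its speed limit or range.

## Robot

A 7-joint arm with a two-finger parallel gripper is mounted at the origin on the work surface. World frame = base frame: x ahead of the robot, y to its left, z up, the work surface at z = 0. Lengths are in m, angles in rad, forces in N, time in s.
With the tool pointing down it reaches from about 0.4 to 0.875 m from the base axis. Payload 19.3 kg.
Tool frame: the origin (TCP) lies at the very end of the fingers, on their centre line; the grasp point (between the pads) lies 19 mm behind it; z points along the fingers, y is the line along which they close (so a half turn about z gives the same grasp; the last joint's range is limited). The gripper opens to 85 mm and grips with 20 to 120 N. Pads are 22 mm wide; open, the fingers measure 114 mm over their backs; the gripper's body (76 mm by 85 mm) begins 54 mm behind the grasp point. The pads swing forward as they close: fully open they stand 13 mm farther back than shut.
Start: joints at [-1.29, 0.521, -0.036, 1.599, 0.021, 1.021, -0.113], TCP at [0.215, 0.587, 0.231] pointing down, gripper open.
Joint ranges: [-2.91, 2.91], [-0.3, 2.13], [-1.5, 1.42], [0.17, 2.43], [-1.26, 4.41], [0.16, 1.93], [-2.52, 2.52]. Speed limits (rad/s): [1.89, 1.89, 2.39, 2.39, 3.01, 3.01, 3.01].

## Interface

Orientations are given as [roll, pitch, yaw] about the fixed x, y, z axes, in that order (R = Rz(yaw) Ry(pitch) Rx(roll)).
In Python, from workcell import monitor, optics, workorder gives the robot as it stands.
- The arm moves only by the tool apply_moves, never from a script. Its arguments are lists of equal length, an entry for each row: "linear": the shift along the tool's x, y, z each as a share of 0.1 m, from -1 to 1, a list of three; "delta_rot": the turn, a rotation vector about the tool's x, y, z each as a share of 120 degrees, from -1 to 1, a list of three. A call has exactly 5 rows; each row is the pose to reach, as a shift and turn from the pose commanded when the call began, along the tool's axes at that moment; what a row does not reach only later rows make up. A row lasts 1/12 s, in which the tool goes at most 41.7 mm and 7.16 degrees, less where a joint would pass 70% of its speed; a pose out of reach is approached as far as the arm can. A call with a number of a shift or a turn outside -1 to 1 is refused whole. A call with a gripper value outside its range is refused whole. "gripper" is the opening, from -1 (shut) to 1 (fully open), set as the call begins (left out, the last holds). The fingers move at their own pace and stop on an object; "force" is the grip in N (left out, the last holds). Time passes only in rows, so rows that repeat a pose let the fingers close, or fill a call up. It gives the time, the measured TCP pose, the force, the opening and the grip force at its end, in the units of the state.
- monitor.observe(): the state, without advancing time (a new reading comes with each control period).
- optics.grab_frame(name): name is "scene" or "top"; returns (picture, depth): 480x640x3 uint8, red, green, blue; 480x640 float32, m along the optical axis (not along the pixel's ray), 0 where there is no reading.
- optics.camera_info(name): a dict with "fx", "fy", "cx", "cy" (pixels), "rvec" (rotation vector, rad) and "tvec" (3), from world to camera coordinates, as OpenCV has them. Camera axes: x right, y down, z forward; pixel columns grow to the right and rows downward; lengths in m; the calibration is good to about 2 mm. A picture is of the moment at which its call begins. camera_info takes no time and is no camera call.
- workorder.job_done(): hands the job in; it is judged then, once.
The state is a dict: "clock": time; "qpos": joint angles; "qd": joint speeds; "joint_efforts": joint torques, N m; "position": TCP position; "tool_rot": TCP orientation; "force": force on the tool from outside, world axes, zero at the start; "moment": the same for the moment, N m; "grip_width": finger opening in m; "finger_force": force on a finger pad.
Only numpy, scipy, OpenCV 4.12 (cv2) and the standard library are available. Lean on these libraries where they do the work, as an engineer would, in place of code of your own. Each camera call takes 0.05 s, during which the arm holds its last target. There are 200 camera calls.

## Working session

There is one attempt and no reset: what is moved stays moved. The work goes in short steps, Python scripts to look and compute and a tool call to move; the robot and the scene stay as the last step left them, time stands still between calls to the robot, and variables do not carry over. Pictures are saved under pics/ and viewed, at most 10 in all, crops included, and the job is handed in when it is done.

Besides the shell and the picture viewer there is one more tool, called after "Emit:" as name(argument=value, ...), one argument or row to a line, values as JSON. apply_moves: Moves the arm, as the interface text tells. Its arguments: {"type":"object","properties":{"linear":{"type":"array"},"delta_rot":{"type":"array"},"gripper":{"type":"number"},"force":{"type":"number"}},"required":["linear","delta_rot"]}

```bash
mkdir -p pics
cat > h.py <<'E'
import numpy as np,cv2
from workcell import monitor,optics,workorder
def cam(n):
    c=optics.camera_info(n);K=np.array([[c['fx'],0,c['cx']],[0,c['fy'],c['cy']],[0,0,1.]])
    R=cv2.Rodrigues(np.array(c['rvec'],float))[0];return K,R,np.array(c['tvec'],float).ravel()
def ray(n,u,v,z):
    K,R,t=cam(n);o=-R.T@t;d=R.T@np.linalg.solve(K,[u,v,1.]);return o+d*(z-o[2])/d[2]
def cloud(n,dep):
    K,R,t=cam(n);v,u=np.mgrid[:480,:640]
    P=np.stack([(u-K[0,2])/K[0,0]*dep,(v-K[1,2])/K[1,1]*dep,dep],-1);return (P-t)@R
def st():
    s=monitor.observe();print({k:np.round(s[k],3).tolist() for k in ['clock','qpos','position','tool_rot','force','moment','grip_width','finger_force']})
E
python3 - <<'E'
from h import *
for n in ['top','scene']:
    p,d=optics.grab_frame(n);cv2.imwrite(f'pics/{n}0.png',p[...,::-1]);np.save(n+'0.npy',d)
    K,R,t=cam(n);print(n,-R.T@t,K[0,0],R[2])
st()
E
```

```text
top [0.49492806 0.00538301 1.35307909] 578.7398292216222 [ 0.09120108 -0.0100767  -0.99578151]
scene [1.24178004 0.34884101 1.20281652] 560.3328027519323 [-0.48426011 -0.27186048 -0.83161531]
{'clock': 0.1, 'qpos': [-1.29, 0.522, -0.036, 1.6, 0.021, 1.021, -0.113], 'position': [0.215, 0.587, 0.231], 'tool_rot': [-3.141, 0.0, 2.791], 'force': [-0.254, 0.555, -0.574], 'moment': [-0.021, -0.027, -0.059], 'grip_width': 0.085, 'finger_force': 0.0}
```

View pics/top0.png

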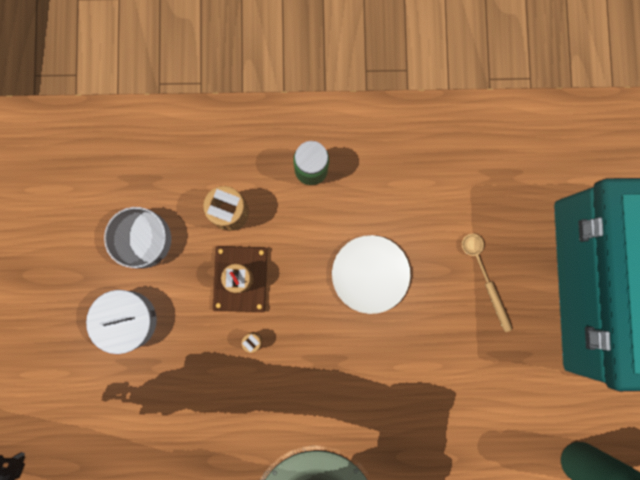

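View pics/scene0.png

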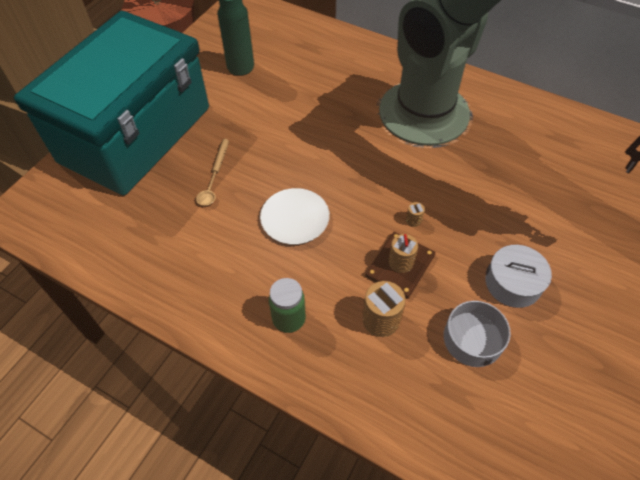

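The top view shows three spool-like objects: a large one at (223,206), a tiny one at (251,343), and one at (236,278). The last is threaded on the dark stand under the red bar, so it fits the description. The plate is at (371,274). Next I'll confirm the spool in a crop and measure.

Run:
```python
from h import *
im=cv2.imread('pics/top0.png');sc=cv2.imread('pics/scene0.png')
a=cv2.resize(im[240:320,200:290],None,fx=6,fy=6,interpolation=cv2.INTER_CUBIC)[:,:400]
a=cv2.resize(im[250:306,208:264],(500,500),interpolation=cv2.INTER_CUBIC)
b=cv2.resize(sc[220:280,380:440],(300,300),interpolation=cv2.INTER_CUBIC)
o=np.zeros((500,800,3),np.uint8);o[:,:500]=a;o[:300,500:]=b;cv2.imwrite('pics/crop0.png',o)
d=np.load('top0.npy');P=cloud('top',d)
v,u=np.mgrid[:480,:640]
# plate
hsv=cv2.cvtColor(im,cv2.COLOR_BGR2HSV)
m=((hsv[...,1]<60)&(hsv[...,2]>150)&(abs(u-371)<55)&(abs(v-274)<55)).astype(np.uint8)
c=max(cv2.findContours(m,0,2)[0],key=cv2.contourArea);(pc,pr)=cv2.minEnclosingCircle(c);e=cv2.fitEllipse(c)
print('plate',pc,pr,e,ray('top',*e[0],0.018),'cloudmean',P[m>0].mean(0))
# spool top by depth
w=(abs(u-236)<25)&(abs(v-278)<25)
m=w&(P[...,2]>.085)
Q=P[m];print('spool top',m.sum(),Q.min(0),Q.max(0),np.median(Q,0))
c=max(cv2.findContours(m.astype(np.uint8),0,2)[0],key=cv2.contourArea);e=cv2.fitEllipse(c);print(e,ray('top',*e[0],.098),(ray('top',e[0][0]+e[1][0]/2,e[0][1],.098)-ray('top',*e[0],.098))[:2])
print('z near',np.round(np.sort(Q[:,2])[::40],3))
b_=im.astype(int);red=w&(b_[...,2]>120)&(b_[...,1]<70)&(b_[...,0]<70)
pts=np.array([ray('top',x,y,.12)[:2] for y,x in np.argwhere(red)])
print('red',red.sum(),pts.mean(0),pts.max(0)-pts.min(0));q=pts-pts.mean(0);w_,V=np.linalg.eigh(q.T@q);print('bar ang',np.arctan2(V[1,1],V[0,1]),np.sqrt(w_/len(q)))
# scene red
bs=sc.astype(int);us=(abs(u-405)<25)&(abs(v-250)<30);red=us&(bs[...,2]>120)&(bs[...,1]<70)&(bs[...,0]<70)
pts=np.array([ray('scene',x,y,.12)[:2] for y,x in np.argwhere(red)]);print('red sc',len(pts),pts.mean(0),np.linalg.eigh(np.cov(pts.T)))
# brass pins / stand brown
for (x,y) in [(223,206),(251,343),(311,157),(135,238),(120,322)]:
    Q=P[y-12:y+13,x-12:x+13].reshape(-1,3);print((x,y),np.round(np.percentile(Q,90,axis=0),3),np.round(np.median(Q,0),3))
```

```text
plate (370.58746337890625, 274.0013122558594) 39.46328353881836 ((370.7470397949219, 273.9643859863281), (77.31433868408203, 77.948486328125), 129.52651977539062) [ 0.53213825 -0.13561673  0.018     ] cloudmean [ 0.53222402 -0.13579587  0.01612714]
spool top 603 [0.49492806 0.00538301 0.08579387] [0.55680375 0.19746344 1.35307909] [0.52455135 0.16413005 0.09924865]
((235.2257537841797, 278.22015380859375), (27.997209548950195, 28.515975952148438), 63.59404754638672) [0.52576961 0.16621839 0.098     ] [-0.00052195 -0.03022619]
z near [0.086 0.094 0.096 0.097 0.097 0.098 0.098 0.099 0.099 0.1   0.101 0.101
 0.102 0.104 0.12  1.353]
red 35 [0.52518344 0.16509181] [0.02561572 0.0126567 ]
bar ang -2.7141615165644963 [0.00170622 0.00784081]
red sc 27 [0.53255357 0.16942936] EighResult(eigenvalues=array([3.33801485e-06, 6.94711656e-05]), eigenvectors=array([[ 0.54291438, -0.83978805],
       [-0.83978805, -0.54291438]]))
(223, 206) [0.705 0.214 0.117] [0.692 0.195 0.113]
(251, 343) [0.403 0.166 0.056] [0.381 0.14  0.004]
(311, 157) [0.804 0.02  0.134] [ 0.782 -0.002  0.131]
(135, 238) [0.649 0.434 0.009] [0.626 0.411 0.006]
(120, 322) [0.457 0.444 0.082] [0.436 0.422 0.07 ]
```

View pics/crop0.png

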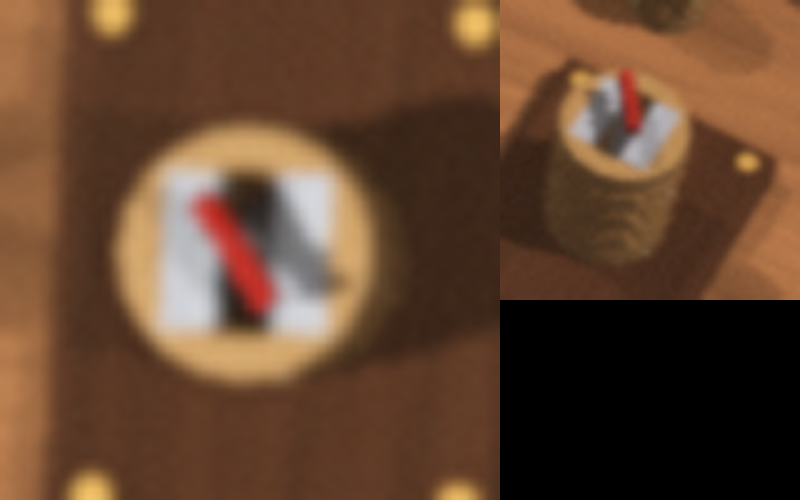

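The crop confirms it: a ~61 mm spool, top at 98 mm, on the rod. The slot runs near-vertical in the image (crop (247,170)→(245,330)) and the red bar runs (205,200)→(262,305), about 0.5 rad anticlockwise of the slot. Spool axis is about (0.526, 0.166), plate centre (0.532, -0.136). Moving over.

Emit:
apply_moves(
  linear=[
    [-0.2,-0.13,0],
    [-0.4,-0.26,0],
    [-0.6,-0.4,0],
    [-0.8,-0.53,0],
    [-1,-0.66,0],
  ],
  delta_rot=[
    [0,0,0],
    [0,0,0],
    [0,0,0],
    [0,0,0],
    [0,0,0],
  ],
  gripper=1,
)

```text
clock: 0.52
position: [0.2865, 0.4894, 0.2311]
tool_rot: [-3.141, -0.0, 2.791]
force: [0.6, -0.0, 0.2]
grip_width: 0.0856
finger_force: 0.0
```

Emit:
apply_moves(
  linear=[
    [-0.2,-0.13,0],
    [-0.4,-0.26,0],
    [-0.6,-0.4,0],
    [-0.8,-0.53,0],
    [-1,-0.66,0],
  ],
  delta_rot=[
    [0,0,0],
    [0,0,0],
    [0,0,0],
    [0,0,0],
    [0,0,0],
  ],
)

```text
clock: 0.93
position: [0.3577, 0.3931, 0.2311]
tool_rot: [-3.141, -0.0, 2.791]
force: [0.9, 0.8, 0.5]
grip_width: 0.0856
finger_force: 0.0
```

Emit:
apply_moves(
  linear=[
    [-0.2,-0.13,0],
    [-0.4,-0.26,0],
    [-0.6,-0.4,0],
    [-0.8,-0.53,0],
    [-1,-0.66,0],
  ],
  delta_rot=[
    [0,0,0],
    [0,0,0],
    [0,0,0],
    [0,0,0],
    [0,0,0],
  ],
)

```text
clock: 1.35
position: [0.4289, 0.2967, 0.2311]
tool_rot: [-3.141, -0.0, 2.791]
force: [0.3, 0.0, -0.3]
grip_width: 0.0854
finger_force: 0.0
```

Emit:
apply_moves(
  linear=[
    [-0.2,-0.13,0],
    [-0.4,-0.26,0],
    [-0.6,-0.4,0],
    [-0.8,-0.53,0],
    [-1,-0.66,0],
  ],
  delta_rot=[
    [0,0,0.05],
    [0,0,0.1],
    [0,0,0.15],
    [0,0,0.2],
    [0,0,0.25],
  ],
)

```text
clock: 1.77
position: [0.5001, 0.2004, 0.2312]
tool_rot: [-3.141, -0.0, 2.262]
force: [0.4, 0.0, 0.4]
grip_width: 0.0857
finger_force: 0.0
```

Emit:
apply_moves(
  linear=[
    [0,0,0],
    [0,0,0],
    [0,0,0],
    [0,0,0],
    [0,0,0],
  ],
  delta_rot=[
    [0,0,0.06],
    [0,0,0.12],
    [0,0,0.18],
    [0,0,0.24],
    [0,0,0.28],
  ],
)

```text
clock: 2.18
position: [0.4996, 0.2015, 0.2311]
tool_rot: [-3.141, 0.0, 1.674]
force: [-1.0, -0.1, -0.1]
grip_width: 0.0855
finger_force: 0.0
```

```bash
python3 -c "
from h import *
st()"
```

```text
{'clock': 2.183, 'qpos': [-0.743, 0.402, 0.334, 1.842, -0.161, 0.924, -0.234], 'position': [0.5, 0.201, 0.231], 'tool_rot': [-3.141, 0.0, 1.674], 'force': [-1.019, -0.105, -0.109], 'moment': [0.023, 0.009, -0.008], 'grip_width': 0.086, 'finger_force': 0.0}
```

Emit:
apply_moves(
  linear=[
    [-0.1,0.05,0.1],
    [-0.2,0.12,0.2],
    [-0.3,0.18,0.3],
    [-0.38,0.22,0.4],
    [-0.38,0.22,0.5],
  ],
  delta_rot=[
    [0,0,0.02],
    [0,0,0.04],
    [0,0,0.05],
    [0,0,0.05],
    [0,0,0.05],
  ],
)

```text
clock: 2.6
position: [0.5268, 0.1635, 0.1799]
tool_rot: [-3.141, 0.001, 1.574]
force: [0.7, 0.4, -0.0]
grip_width: 0.0852
finger_force: 0.0
```

Run:
```python
from h import *
p,d=optics.grab_frame('scene');q,e=optics.grab_frame('top')
o=np.hstack([cv2.resize(p[180:300,340:470],(400,370)),cv2.resize(q[210:340,170:310],(400,370))]);cv2.imwrite('pics/c1.png',o[...,::-1]);st()
```

```text
{'clock': 2.7, 'qpos': [-0.659, 0.492, 0.338, 1.861, -0.215, 0.827, -0.206], 'position': [0.525, 0.165, 0.179], 'tool_rot': [-3.139, 0.001, 1.576], 'force': [-0.539, 0.541, -0.327], 'moment': [-0.023, -0.007, 0.031], 'grip_width': 0.085, 'finger_force': 0.0}
```

View pics/c1.png

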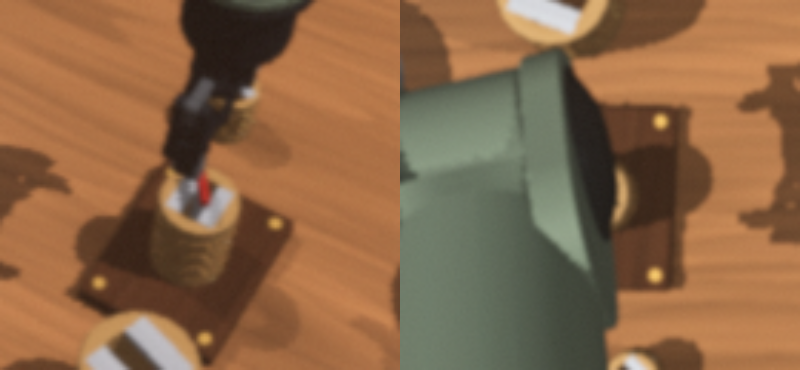

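The scene view shows the fingers lined up over the spool, which sits at crop (197,235). Descending and gripping lightly.

Emit:
apply_moves(
  linear=[
    [0,0,0.12],
    [0,0,0.24],
    [0,0,0.36],
    [0,0,0.48],
    [0,0,0.6],
  ],
  delta_rot=[
    [0,0,0],
    [0,0,0],
    [0,0,0],
    [0,0,0],
    [0,0,0],
  ],
)

```text
clock: 3.12
position: [0.5256, 0.1668, 0.1209]
tool_rot: [3.142, -0.001, 1.577]
force: [0.8, 0.1, -0.3]
grip_width: 0.0853
finger_force: 0.0
```

Emit:
apply_moves(
  linear=[
    [0,0,0.15],
    [0,0,0.3],
    [0,0,0.45],
    [0,0,0.6],
    [0,0,0.6],
  ],
  delta_rot=[
    [0,0,0],
    [0,0,0],
    [0,0,0],
    [0,0,0],
    [0,0,0],
  ],
)

```text
clock: 3.53
position: [0.5244, 0.1664, 0.0592]
tool_rot: [-3.139, 0.001, 1.577]
force: [-0.7, 0.9, -0.4]
grip_width: 0.0859
finger_force: 0.0
```

Emit:
apply_moves(
  linear=[
    [0,0,0],
    [0,0,0],
    [0,0,0],
    [0,0,0],
    [0,0,0],
  ],
  delta_rot=[
    [0,0,0],
    [0,0,0],
    [0,0,0],
    [0,0,0],
    [0,0,0],
  ],
  gripper=-1,
  force=20,
)

```text
clock: 3.95
position: [0.5262, 0.1665, 0.0623]
tool_rot: [3.14, -0.001, 1.576]
force: [-1.3, 0.6, 9.1]
grip_width: 0.0604
finger_force: 21.8
```

Emit:
apply_moves(
  linear=[
    [0,0,0],
    [0,0,0],
    [0,0,0],
    [0,0,0],
    [0,0,0],
  ],
  delta_rot=[
    [0,0,0],
    [0,0,0],
    [0,0,0],
    [0,0,0],
    [0,0,0],
  ],
)

```text
clock: 4.37
position: [0.5262, 0.1664, 0.0623]
tool_rot: [3.14, -0.001, 1.576]
force: [-1.1, -0.1, 8.1]
grip_width: 0.0609
finger_force: 21.8
```

```bash
python3 -c "
from h import *
st()"
```

```text
{'clock': 4.367, 'qpos': [-0.597, 0.668, 0.257, 1.929, -0.292, 0.579, -0.142], 'position': [0.526, 0.166, 0.062], 'tool_rot': [3.14, -0.001, 1.576], 'force': [-1.098, -0.063, 8.098], 'moment': [-0.133, 0.56, 0.032], 'grip_width': 0.061, 'finger_force': 21.833}
```

Emit:
apply_moves(
  linear=[
    [0,0,-0.03],
    [0,0,-0.06],
    [0,0,-0.09],
    [0,0,-0.12],
    [0,0,-0.12],
  ],
  delta_rot=[
    [0,0,0],
    [0,0,0],
    [0,0,0],
    [0,0,0],
    [0,0,0],
  ],
  force=40,
)

```text
clock: 4.78
position: [0.526, 0.1663, 0.074]
tool_rot: [3.141, -0.0, 1.576]
force: [0.2, 0.9, -2.6]
grip_width: 0.0603
finger_force: 44.2
```

Emit:
apply_moves(
  linear=[
    [0,0,-0.01],
    [0,0,-0.02],
    [0,0,-0.03],
    [0,0,-0.04],
    [0,0,-0.04],
  ],
  delta_rot=[
    [0,0,0],
    [0,0,0],
    [0,0,0],
    [0,0,0],
    [0,0,0],
  ],
)

```text
clock: 5.2
position: [0.5255, 0.1661, 0.0767]
tool_rot: [-3.141, 0.001, 1.576]
force: [3.9, 0.1, -18.4]
grip_width: 0.0603
finger_force: 51.1
```

Emit:
apply_moves(
  linear=[
    [0,0,-0.01],
    [0,0,-0.02],
    [0,0,-0.02],
    [0,0,-0.02],
    [0,0,-0.02],
  ],
  delta_rot=[
    [0,0,0],
    [0,0,0],
    [0,0,0],
    [0,0,0],
    [0,0,0],
  ],
)

```text
clock: 5.62
position: [0.5253, 0.166, 0.0773]
tool_rot: [-3.14, 0.001, 1.576]
force: [13.0, 3.6, -48.2]
grip_width: 0.06
finger_force: 58.4
```

Emit:
apply_moves(
  linear=[
    [0,0,0.02],
    [0,0,0.025],
    [0,0,0.025],
    [0,0,0.025],
    [0,0,0.025],
  ],
  delta_rot=[
    [0,0,0],
    [0,0,0],
    [0,0,0],
    [0,0,0],
    [0,0,0],
  ],
)

```text
clock: 6.03
position: [0.5255, 0.1661, 0.0767]
tool_rot: [-3.141, 0.0, 1.576]
force: [2.3, -0.9, -14.0]
grip_width: 0.06
finger_force: 61.8
```

Emit:
apply_moves(
  linear=[
    [0,0,0],
    [0,0,0],
    [0,0,0],
    [0,0,0],
    [0,0,0],
  ],
  delta_rot=[
    [0,0,-0.03],
    [0,0,-0.06],
    [0,0,-0.09],
    [0,0,-0.12],
    [0,0,-0.15],
  ],
)

```text
clock: 6.45
position: [0.5255, 0.166, 0.0769]
tool_rot: [-3.141, 0.0, 1.893]
force: [-0.1, -0.5, -7.3]
grip_width: 0.0599
finger_force: 62.5
```

Emit:
apply_moves(
  linear=[
    [0,0,0],
    [0,0,0],
    [0,0,-0.005],
    [0,0,-0.005],
    [0,0,-0.005],
  ],
  delta_rot=[
    [0,0,-0.02],
    [0,0,-0.04],
    [0,0,-0.06],
    [0,0,-0.06],
    [0,0,-0.06],
  ],
)

```text
clock: 6.87
position: [0.526, 0.1662, 0.0777]
tool_rot: [3.141, -0.0, 2.014]
force: [-0.3, 0.1, -3.5]
grip_width: 0.0597
finger_force: 62.9
```

Emit:
apply_moves(
  linear=[
    [0,0,0],
    [0,0,-0.005],
    [0,0,-0.01],
    [0,0,-0.01],
    [0,0,-0.01],
  ],
  delta_rot=[
    [0,0,-0.01],
    [0,0,-0.02],
    [0,0,-0.02],
    [0,0,-0.02],
    [0,0,-0.02],
  ],
)

```text
clock: 7.28
position: [0.5257, 0.1662, 0.0783]
tool_rot: [3.142, 0.0, 2.057]
force: [0.2, 1.0, -3.1]
grip_width: 0.0597
finger_force: 62.9
```

The force dropped to the spool's weight while z rose past the contact height, so the slot has found the bar. Raising gently.

Emit:
apply_moves(
  linear=[
    [0,0,-0.01],
    [0,0,-0.02],
    [0,0,-0.03],
    [0,0,-0.04],
    [0,0,-0.04],
  ],
  delta_rot=[
    [0,0,0],
    [0,0,0],
    [0,0,0],
    [0,0,0],
    [0,0,0],
  ],
)

```text
clock: 7.7
position: [0.5258, 0.1662, 0.0825]
tool_rot: [3.141, 0.0, 2.058]
force: [-0.1, 1.1, -3.3]
grip_width: 0.0597
finger_force: 62.9
```

Emit:
apply_moves(
  linear=[
    [0,0,-0.04],
    [0,0,-0.08],
    [0,0,-0.12],
    [0,0,-0.16],
    [0,0,-0.2],
  ],
  delta_rot=[
    [0,0,0],
    [0,0,0],
    [0,0,0],
    [0,0,0],
    [0,0,0],
  ],
)

```text
clock: 8.12
position: [0.5258, 0.1662, 0.1029]
tool_rot: [3.141, 0.0, 2.058]
force: [0.1, -0.4, -2.2]
grip_width: 0.0596
finger_force: 62.9
```

Emit:
apply_moves(
  linear=[
    [0,0,-0.1],
    [0,0,-0.25],
    [0,0,-0.45],
    [0,0,-0.65],
    [0,0,-0.85],
  ],
  delta_rot=[
    [0,0,0],
    [0,0,0],
    [0,0,0],
    [0,0,0],
    [0,0,0],
  ],
)

```text
clock: 8.53
position: [0.5256, 0.166, 0.189]
tool_rot: [3.141, 0.0, 2.058]
force: [0.2, -0.3, -3.2]
grip_width: 0.0598
finger_force: 62.9
```

Emit:
apply_moves(
  linear=[
    [0,0,-0.1],
    [0,0,-0.15],
    [0,0,-0.15],
    [0,0,-0.15],
    [0,0,-0.15],
  ],
  delta_rot=[
    [0,0,0.05],
    [0,0,0.1],
    [0,0,0.15],
    [0,0,0.2],
    [0,0,0.23],
  ],
)

```text
clock: 8.95
position: [0.5257, 0.1662, 0.2032]
tool_rot: [3.141, -0.0, 1.57]
force: [-0.3, -0.4, -3.3]
grip_width: 0.0602
finger_force: 62.9
```

```bash
python3 -c "
from h import *
st()"
```

```text
{'clock': 8.95, 'qpos': [-0.641, 0.455, 0.311, 1.839, -0.177, 0.873, -0.247], 'position': [0.526, 0.166, 0.203], 'tool_rot': [3.141, -0.0, 1.57], 'force': [-0.251, -0.393, -3.273], 'moment': [0.027, 0.014, 0.003], 'grip_width': 0.06, 'finger_force': 62.872}
```

Emit:
apply_moves(
  linear=[
    [-0.12,0,0],
    [-0.32,0.02,0],
    [-0.54,0.04,0],
    [-0.77,0.06,0],
    [-1,0.065,0],
  ],
  delta_rot=[
    [0,0,0],
    [0,0,0],
    [0,0,0],
    [0,0,0],
    [0,0,0],
  ],
)

```text
clock: 9.37
position: [0.5327, 0.0646, 0.2029]
tool_rot: [3.141, -0.0, 1.578]
force: [0.2, -0.4, -2.6]
grip_width: 0.06
finger_force: 62.9
```

Emit:
apply_moves(
  linear=[
    [-0.2,0,0],
    [-0.4,0,0],
    [-0.6,0,0],
    [-0.8,0,0],
    [-1,0,0],
  ],
  delta_rot=[
    [0,0,0],
    [0,0,0],
    [0,0,0],
    [0,0,0],
    [0,0,0],
  ],
)

```text
clock: 9.78
position: [0.5329, -0.0354, 0.2029]
tool_rot: [3.141, -0.0, 1.577]
force: [-0.0, 0.0, -2.0]
grip_width: 0.0602
finger_force: 62.9
```

Emit:
apply_moves(
  linear=[
    [-0.25,0,0],
    [-0.5,0,0],
    [-0.75,0,0],
    [-0.95,0,0],
    [-1,0,0],
  ],
  delta_rot=[
    [0,0,0],
    [0,0,0],
    [0,0,0],
    [0,0,0],
    [0,0,0],
  ],
)

```text
clock: 10.2
position: [0.533, -0.1381, 0.203]
tool_rot: [3.141, 0.001, 1.574]
force: [-0.9, -0.9, -3.1]
grip_width: 0.06
finger_force: 62.9
```

Emit:
apply_moves(
  linear=[
    [0,0,0.1],
    [0,0,0.3],
    [0,0,0.5],
    [0,0,0.7],
    [0,0,0.8],
  ],
  delta_rot=[
    [0,0,0],
    [0,0,0],
    [0,0,0],
    [0,0,0],
    [0,0,0],
  ],
)

```text
clock: 10.62
position: [0.5327, -0.1325, 0.12]
tool_rot: [-3.139, -0.001, 1.578]
force: [-2.0, 0.3, -4.0]
grip_width: 0.06
finger_force: 62.9
```

Run:
```python
from h import *
p,d=optics.grab_frame('scene');q,e=optics.grab_frame('top')
o=np.hstack([cv2.resize(p[130:270,220:370],(400,373)),cv2.resize(q[200:340,300:450],(400,373))]);cv2.imwrite('pics/c2.png',o[...,::-1]);st()
P=cloud('scene',d);m=(abs(P[...,0]-.532)<.04)&(abs(P[...,1]+.136)<.04)&(P[...,2]<.09)&(P[...,2]>.025)
print(m.sum(),np.percentile(P[m],[1,99],axis=0))
```

```text
{'clock': 10.717, 'qpos': [-0.079, 0.574, 0.301, 1.906, -0.252, 0.7, 0.377], 'position': [0.533, -0.133, 0.121], 'tool_rot': [-3.139, -0.001, 1.577], 'force': [-0.292, -0.364, -1.223], 'moment': [0.033, -0.021, -0.01], 'grip_width': 0.06, 'finger_force': 62.892}
84 [[ 0.51733481 -0.14811929  0.07407791]
 [ 0.56537468 -0.0992739   0.08981169]]
```

View pics/c2.png

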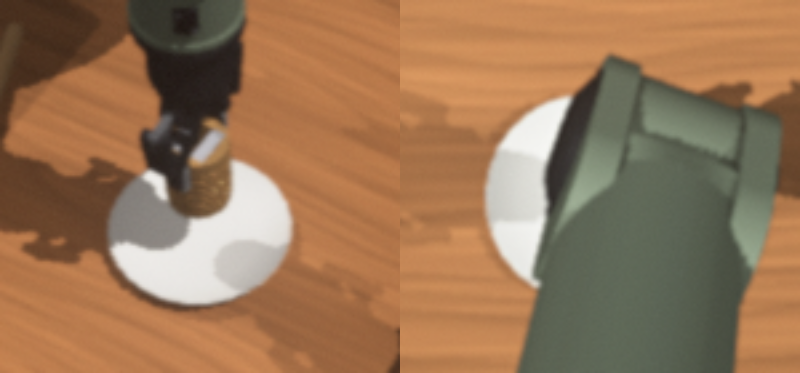

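The spool hangs upright over the plate. Lowering: fast first, then in fine steps.

Emit:
apply_moves(
  linear=[
    [0,0,0.15],
    [-0.01,0,0.3],
    [-0.02,0,0.42],
    [-0.025,0,0.52],
    [-0.025,0,0.58],
  ],
  delta_rot=[
    [0,0,0],
    [0,0,0],
    [0,0,0],
    [0,0,0],
    [0,0,0],
  ],
)

```text
clock: 11.13
position: [0.5338, -0.1363, 0.0637]
tool_rot: [-3.141, -0.0, 1.576]
force: [-1.6, -0.1, -3.3]
grip_width: 0.0597
finger_force: 63.1
```

Emit:
apply_moves(
  linear=[
    [0,0,0.02],
    [0,0,0.04],
    [0,0,0.06],
    [0,0,0.08],
    [0,0,0.09],
  ],
  delta_rot=[
    [0,0,0],
    [0,0,0],
    [0,0,0],
    [0,0,0],
    [0,0,0],
  ],
)

```text
clock: 11.55
position: [0.5339, -0.1363, 0.0554]
tool_rot: [3.141, 0.0, 1.576]
force: [-0.2, -0.4, -3.2]
grip_width: 0.0596
finger_force: 63.1
```

Emit:
apply_moves(
  linear=[
    [0,0,0.004],
    [0,0,0.008],
    [0,0,0.012],
    [0,0,0.016],
    [0,0,0.02],
  ],
  delta_rot=[
    [0,0,0],
    [0,0,0],
    [0,0,0],
    [0,0,0],
    [0,0,0],
  ],
)

```text
clock: 11.97
position: [0.5338, -0.1363, 0.0533]
tool_rot: [3.141, 0.0, 1.576]
force: [-0.2, -0.9, -3.0]
grip_width: 0.0598
finger_force: 63.1
```

Emit:
apply_moves(
  linear=[
    [0,0,0.004],
    [0,0,0.008],
    [0,0,0.012],
    [0,0,0.016],
    [0,0,0.02],
  ],
  delta_rot=[
    [0,0,0],
    [0,0,0],
    [0,0,0],
    [0,0,0],
    [0,0,0],
  ],
)

```text
clock: 12.38
position: [0.5338, -0.1363, 0.0513]
tool_rot: [3.142, 0.0, 1.576]
force: [-0.6, -0.1, -3.0]
grip_width: 0.0596
finger_force: 63.1
```

Emit:
apply_moves(
  linear=[
    [0,0,0.002],
    [0,0,0.004],
    [0,0,0.006],
    [0,0,0.008],
    [0,0,0.01],
  ],
  delta_rot=[
    [0,0,0],
    [0,0,0],
    [0,0,0],
    [0,0,0],
    [0,0,0],
  ],
)

```text
clock: 12.8
position: [0.5339, -0.1363, 0.0506]
tool_rot: [3.141, -0.0, 1.576]
force: [-2.9, 0.6, 10.1]
grip_width: 0.0598
finger_force: 64.2
```

Emit:
apply_moves(
  linear=[
    [0,0,-0.003],
    [0,0,-0.003],
    [0,0,-0.003],
    [0,0,-0.003],
    [0,0,-0.003],
  ],
  delta_rot=[
    [0,0,0],
    [0,0,0],
    [0,0,0],
    [0,0,0],
    [0,0,0],
  ],
  force=20,
)

```text
clock: 13.22
position: [0.5339, -0.1363, 0.0506]
tool_rot: [3.142, 0.0, 1.576]
force: [-0.5, 0.1, -0.1]
grip_width: 0.06
finger_force: 63.2
```

Emit:
apply_moves(
  linear=[
    [0,0,0],
    [0,0,0],
    [0,0,0],
    [0,0,0],
    [0,0,0],
  ],
  delta_rot=[
    [0,0,0],
    [0,0,0],
    [0,0,0],
    [0,0,0],
    [0,0,0],
  ],
  gripper=1,
)

```text
clock: 13.63
position: [0.5338, -0.1363, 0.0506]
tool_rot: [3.142, 0.0, 1.576]
force: [0.7, 0.0, 0.1]
grip_width: 0.0855
finger_force: 0.0
```

Emit:
apply_moves(
  linear=[
    [0,0,0],
    [0,0,0],
    [0,0,0],
    [0,0,0],
    [0,0,0],
  ],
  delta_rot=[
    [0,0,0],
    [0,0,0],
    [0,0,0],
    [0,0,0],
    [0,0,0],
  ],
)

```text
clock: 14.05
position: [0.5338, -0.1363, 0.0506]
tool_rot: [-3.142, 0.0, 1.576]
force: [-0.0, 0.4, 0.3]
grip_width: 0.0853
finger_force: 0.0
```

Emit:
apply_moves(
  linear=[
    [0,0,-0.1],
    [0,0,-0.25],
    [0,0,-0.4],
    [0,0,-0.6],
    [0,0,-0.8],
  ],
  delta_rot=[
    [0,0,0],
    [0,0,0],
    [0,0,0],
    [0,0,0],
    [0,0,0],
  ],
)

```text
clock: 14.47
position: [0.5336, -0.1364, 0.132]
tool_rot: [-3.141, 0.0, 1.576]
force: [0.3, -0.0, 0.7]
grip_width: 0.0855
finger_force: 0.0
```

Emit:
apply_moves(
  linear=[
    [0,0,-0.2],
    [0,0,-0.4],
    [0,0,-0.6],
    [0,0,-0.8],
    [0,0,-0.9],
  ],
  delta_rot=[
    [0,0,0],
    [0,0,0],
    [0,0,0],
    [0,0,0],
    [0,0,0],
  ],
)

```text
clock: 14.88
position: [0.5343, -0.1366, 0.2235]
tool_rot: [3.139, 0.0, 1.576]
force: [-1.0, 0.3, -0.2]
grip_width: 0.0856
finger_force: 0.0
```

Emit:
apply_moves(
  linear=[
    [0.2,0,0],
    [0.4,0,0],
    [0.6,0,0],
    [0.8,0,0],
    [1,0,0],
  ],
  delta_rot=[
    [0,0,0],
    [0,0,0],
    [0,0,0],
    [0,0,0],
    [0,0,0],
  ],
)

```text
clock: 15.3
position: [0.533, -0.0354, 0.2207]
tool_rot: [-3.141, 0.0, 1.576]
force: [-0.2, 0.8, -0.1]
grip_width: 0.0856
finger_force: 0.0
```

Emit:
apply_moves(
  linear=[
    [0.2,0,0],
    [0.4,0,0],
    [0.6,0,0],
    [0.8,0,0],
    [1,0,0],
  ],
  delta_rot=[
    [0,0,0],
    [0,0,0],
    [0,0,0],
    [0,0,0],
    [0,0,0],
  ],
)

```text
clock: 15.72
position: [0.5325, 0.0646, 0.2207]
tool_rot: [-3.141, 0.0, 1.576]
force: [0.6, -0.1, -0.8]
grip_width: 0.0851
finger_force: 0.0
```

Run:
```python
from h import *
p,d=optics.grab_frame('scene');q,e=optics.grab_frame('top')
o=np.hstack([cv2.resize(p[130:270,220:370],(400,373)),cv2.resize(q[200:340,300:450],(400,373))]);cv2.imwrite('pics/c3.png',o[...,::-1]);st()
P=cloud('top',e);m=((abs(P[...,0]-.532)<.06)&(abs(P[...,1]+.136)<.06)&(P[...,2]<.12)&(P[...,2]>.07)).astype(np.uint8)
c=max(cv2.findContours(m,0,2)[0],key=cv2.contourArea);f=cv2.fitEllipse(c);print(f,ray('top',*f[0],.086))
hsv=cv2.cvtColor(q[...,::-1].copy(),cv2.COLOR_BGR2HSV);v,u=np.mgrid[:480,:640]
m=((hsv[...,1]<60)&(hsv[...,2]>110)&(abs(u-371)<55)&(abs(v-274)<55)).astype(np.uint8)
c=max(cv2.findContours(m,0,2)[0],key=cv2.contourArea);f=cv2.minEnclosingCircle(c);print(f,ray('top',*f[0],.018))
```

```text
{'clock': 15.817, 'qpos': [-0.478, 0.412, 0.325, 1.858, -0.165, 0.898, -0.066], 'position': [0.532, 0.067, 0.221], 'tool_rot': [-3.141, -0.001, 1.58], 'force': [0.243, -1.077, 0.246], 'moment': [-0.016, 0.027, 0.023], 'grip_width': 0.085, 'finger_force': 0.0}
((373.5263671875, 272.5489501953125), (27.800765991210938, 28.13113021850586), 79.53105926513672) [ 0.53323063 -0.13460368  0.086     ]
((370.5155029296875, 274.17388916015625), 39.483726501464844) [ 0.53166532 -0.13506989  0.018     ]
```

View pics/c3.png

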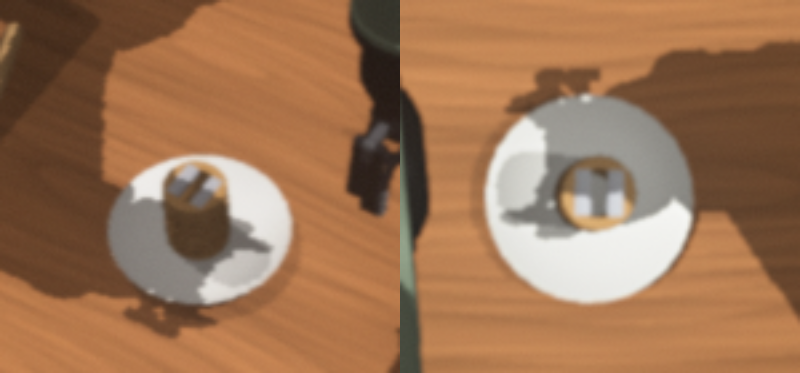

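The spool stands upright in the middle of the plate (crop (597,193)), 2 mm off centre. The plate hasn't moved and the gripper is clear.

```bash
python3 -c "
from h import *
print(workorder.job_done())"
```

```text
the job is handed in; nothing more can be done
None
```

The spool is off the spindle and standing upright, released, about 2 mm from the plate's centre; the plate has not shifted, the bystanders were not touched, and the job is handed in (no verdict was returned).

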